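Demagnetise the bench screwdrivers

ROBOT

A 6-joint arm with a two-finger parallel gripper is mounted at the origin on a cart in front of the work surface, level with it; the furniture and walls round the work are solid. World frame = base frame: x ahead of the robot, y to its left, z up, the work surface at z = 0. Lengths are in m, angles in degrees, forces in N, time in s.
With the tool pointing down it reaches from about 0.35 to 0.775 m from the base axis. Payload 5.5 kg.
Tool frame: the origin (TCP) lies on the centre line of the jaws, within the pads' length; the fingertips stand r.tips_ahead ahead of it and the grasp point (between the pads) lies 2 mm behind it (r.tips_ahead is the distance from the TCP to the fingertips, in m); z points along the fingers, y is the direction in which the jaws open and shut (so a half turn about z gives the same grasp; the last joint's range is limited). The gripper opens to 85 mm and grips with 20 to 120 N. Pads are 22 mm wide; open, the fingers measure 114 mm over their backs; the gripper's body (76 mm by 85 mm) begins 54 mm behind the grasp point. The pads swing forward as they close: fully open they stand 13 mm farther back than shut.
Start: joints at [-84.718, 17.945, 2.641, 74.691, 0, 82.002], TCP at [0.132, -0.56, 0.248] pointing down, gripper open.
Joint ranges: [-158.12, 158.12], [-49.38, 96.58], [-58.88, 72.47], [-126.05, 133.96], [-84.25, 85.87], [-180, 180]. Speed limits (degrees/s): [147.25, 147.25, 180, 180, 180, 180].

INTERFACE

Orientations are given as a 3x3 rotation matrix whose columns are the frame's x, y, z axes.
In Python, from cell import r, optics gives the robot as it stands. The module is installed in compiled form; this text tells all that it offers. Calls block until the motion is done:
- r.movep(position, orientation): joint-space move of the TCP to a pose.
- r.move_straight(position, rotation=None, max_speed=0.15): straight line of the TCP; rotation=None keeps the orientation; max_speed is the mean speed in m/s.
- r.move_joints(angles): joint-space move.
- r.move_gripper(opening): finger opening in m; the grip force is fixed at half the most; returns when the fingers have stopped.
- r.pause(seconds).
- r.ik(position, orientation): joint angles nearest the present ones, or None.
- optics.get_image(name): name is "scene" or "side" or "wrist"; returns (picture, depth): 384x512x3 uint8, red, green, blue; 384x512 float32, m along the optical axis (not along the pixel's ray), 0 where there is no reading.
- optics.camera_info(name): a dict with "fx", "fy", "cx", "cy" (pixels), "rvec" (rotation vector, rad) and "tvec" (3), from world to camera coordinates, as OpenCV has them. Camera axes: x right, y down, z forward; pixel columns grow to the right and rows downward; lengths in m; the calibration is good to about 2 mm. A picture is of the moment at which its call begins: read the wrist's pose just before it. camera_info takes no time and is no camera call; for the wrist camera it gives the pose at the moment of the call.
A pose or a line that the arm cannot do raises r.MotionError and nothing moves.
- r.hand_in(): hands the job in, once; it reports no verdict.
Readings, each from a call of its own:
- r.read_t(): time.
- r.read_joints(): joint angles.
- r.read_joint_vel(): joint speeds.
- r.read_effort(): joint torques, N m.
- r.read_tool_pos(): TCP position.
- r.read_tcp_rot(): TCP orientation.
- r.read_contact_force(): force on the tool from outside, world axes, zero at the start.
- r.read_wrist_torque(): the same for the moment, N m.
- r.read_gripper_width(): finger opening in m.
Only numpy, scipy, OpenCV 4.12 (cv2) and the standard library are available. Lean on these libraries where they do the work, as an engineer would, in place of code of your own. Each camera call takes 0.05 s, during which the arm holds its last target.

TASK

The screwdrivers have become magnetic: pull every screwdriver out of the wooden tool stand and lay it flat in the blue tray, leaving the marker and the brush in the stand. Then push the loaded tray along the bench under the grey bridge of the demagnetiser until it is fully home against the end stop. With the tray home, give the pulse: turn the black knob on the control box clockwise to its stop, then let it spring back.

Things in the scene. Friction and masses are not known exactly. Their poses are not given: they have to be found in the camera images.
- red_driver_1: screwdriver, red round handle 27 mm thick and 100 mm long, steel blade 7.6 mm thick and 73 mm long; 173 mm over all, about 90 g. Origin at the blade tip; its z axis runs up the tool's centre line to the handle end. Starts upright in the tool stand, handle up. 5 or all 6 of them are there in a run; an absent one reads None.
- red_handle_1 (a point): middle of the handle of red_driver_1, on its centre line, 123 mm from the blade tip, 50 mm from the handle end; axes as the screwdriver's.
- yellow_driver_1: screwdriver, yellow round handle 27 mm thick and 100 mm long, steel blade 7.6 mm thick and 97 mm long; 198 mm over all, about 90 g. Origin at the blade tip; its z axis runs up the tool's centre line to the handle end. Starts upright in the tool stand, handle up. 5 or all 6 of them are there in a run; an absent one reads None.
- yellow_handle_1 (a point): middle of the handle of yellow_driver_1, on its centre line, 147 mm from the blade tip, 50 mm from the handle end; axes as the screwdriver's.
- red_driver_2: screwdriver, red round handle 27 mm thick and 100 mm long, steel blade 7.6 mm thick and 73 mm long; 173 mm over all, about 90 g. Origin at the blade tip; its z axis runs up the tool's centre line to the handle end. Starts upright in the tool stand, handle up. 5 or all 6 of them are there in a run; an absent one reads None.
- red_handle_2 (a point): middle of the handle of red_driver_2, on its centre line, 123 mm from the blade tip, 50 mm from the handle end; axes as the screwdriver's.
- yellow_driver_2: screwdriver, yellow round handle 27 mm thick and 100 mm long, steel blade 7.6 mm thick and 97 mm long; 198 mm over all, about 90 g. Origin at the blade tip; its z axis runs up the tool's centre line to the handle end. Starts upright in the tool stand, handle up. 5 or all 6 of them are there in a run; an absent one reads None.
- yellow_handle_2 (a point): middle of the handle of yellow_driver_2, on its centre line, 147 mm from the blade tip, 50 mm from the handle end; axes as the screwdriver's.
- red_driver_3: screwdriver, red round handle 27 mm thick and 100 mm long, steel blade 7.6 mm thick and 73 mm long; 173 mm over all, about 90 g. Origin at the blade tip; its z axis runs up the tool's centre line to the handle end. Starts upright in the tool stand, handle up. 5 or all 6 of them are there in a run; an absent one reads None.
- red_handle_3 (a point): middle of the handle of red_driver_3, on its centre line, 123 mm from the blade tip, 50 mm from the handle end; axes as the screwdriver's.
- yellow_driver_3: screwdriver, yellow round handle 27 mm thick and 100 mm long, steel blade 7.6 mm thick and 97 mm long; 198 mm over all, about 90 g. Origin at the blade tip; its z axis runs up the tool's centre line to the handle end. Starts upright in the tool stand, handle up. 5 or all 6 of them are there in a run; an absent one reads None.
- yellow_handle_3 (a point): middle of the handle of yellow_driver_3, on its centre line, 147 mm from the blade tip, 50 mm from the handle end; axes as the screwdriver's.
- tool_stand: fixed light-wood stand, 124 x 268 mm (own x, y), top at z = 110 mm; origin under its centre on the bench. Screwdriver holes, 12 mm wide, at x = -30, +30 and y = 87, 29, -29 mm; the handles' undersides rest on the top (handle ends at about 210 mm), the blades hang free through the 40 mm block. At y = -87 mm stand marker (x = -30) and brush (x = 30), in 22 mm holes.
- marker: white and black marker pen, 135 mm long, 17 mm thick, standing in the tool stand, where it stays. Origin at half its length.
- brush: flat brush with wooden handle, 180 mm long, 25 mm wide, standing bristles up in the tool stand, where it stays. Origin at half its length.
- tray: loose blue plastic tray, 240 x 186 mm (own x, y), walls 34 mm high and 5 mm thick, floor 5 mm thick; about 0.35 kg empty. Origin under its centre on the bench, z up; its x axis starts roughly pointing away from the robot, to the demagnetiser. It slides on the bench. A fixed bench vice, 70 mm high, stands near it at world x 0.26 to 0.39, y -0.17 to -0.09 m.
- demagnetiser: fixed grey bridge, open front and back: legs 226 mm apart inside, coil housing z = 116 to 198, x = -46 to 46 mm. Origin on the bench below mid bridge, x axis into the opening. Guide rails 22 mm high, x = -55 to 100, inner faces y = -105 and 105, flared ends to x = -92; end stop's buffers at x = 94. Control box 110 x 96 x 80 mm high, centred at x = -160, y = 228.
- tray_home (a point): point on the bench 26 mm before mid bridge, where the tray's origin lies when the tray is fully home against the end stop; axes as the demagnetiser's. The home tray's near wall stands 100 mm in front of the coil housing.
- knob_grip (a point): grip point of the black pulse knob on the control box, on its upright axis, 112 mm above the bench. Grip bar 46 mm long (x of this point, turns with the knob), 14 mm thick (y); its top is 12 mm above this point, the 48 mm disc below it 18 mm under this point. White line on the -x end.
- pulse_knob (a joint): angle of the pulse knob, rad: 0 at rest, grows clockwise seen from above, stop at 1.05 (red mark). A spring brings it back to 0 when let go; it takes 0.04 N m at rest, 0.15 N m at the stop.
There are look-alikes about, which are no part of the job. What is shaped like the yellow_driver_1 but purple is not meant.

How it is judged:
By the outcome, as a careful person would: the job done as asked, in the order asked, and still so for the second after the job is handed in, with the robot touching nothing.
Of red_driver_1, yellow_driver_1, red_driver_2, yellow_driver_2, red_driver_3, yellow_driver_3 only 5 to 6 are there at a start; the rules pass over those that are not, and their reading is None.
At some moment in a run one of tray may be knocked a few centimetres aside while the robot is not near it.
Once in a run the grip may slacken for a moment while it holds something.
It also fails if it takes over 210 s, if anything falls off the work surface, if the arm or the gripper's body presses on something with over 40 N, if the wrist force passes 120 N, or if a joint passes its speed limit or range.

## Working session

There is one attempt and no reset: what is moved stays moved. The work goes in short steps, each a Python script; the robot and the scene stay as the last script left them, time stands still between calls to the robot, and variables do not carry over. Pictures are saved under pics/ and viewed, and the job is handed in when it is done.

```bash
mkdir -p pics; ls; python3 - <<'E'
from cell import r, optics
import cv2
print(r.read_t(), r.tips_ahead, r.read_tool_pos(), r.read_gripper_width())
for n in ["scene","side","wrist"]:
    im,d=optics.get_image(n); cv2.imwrite(f"pics/a_{n}.png",im[:,:,::-1]); i=optics.camera_info(n); print(n,i)
E
```

```text
pics
0.0 0.017 [ 0.13202211 -0.55914583  0.24740862] 0.0855302828925827
scene {'fx': 445.28380182916607, 'fy': 445.28380182916607, 'cx': 253.67753329297818, 'cy': 193.67864978534803, 'rvec': array([ 2.07335463, -0.57007302,  0.33798558]), 'tvec': array([-0.52855324,  0.2110207 ,  1.46435112])}
side {'fx': 368.70904458958523, 'fy': 368.70904458958523, 'cx': 253.3020176321419, 'cy': 185.071592504296, 'rvec': array([ 2.24696874, -0.15591162,  0.06453431]), 'tvec': array([-0.58243771,  0.06555705,  1.16570036])}
wrist {'fx': 298.2158030556719, 'fy': 298.2158030556719, 'cx': 254.46690099946454, 'cy': 187.99269653020895, 'rvec': array([-2.27623695,  1.79956016,  0.26535643]), 'tvec': array([-0.57470411, -0.03792017,  0.37884114])}
```

View pics/a_scene.png

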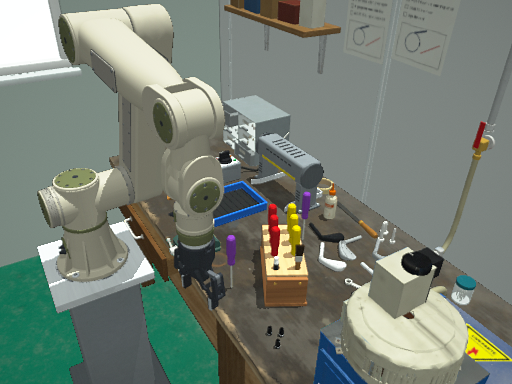

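View pics/a_side.png

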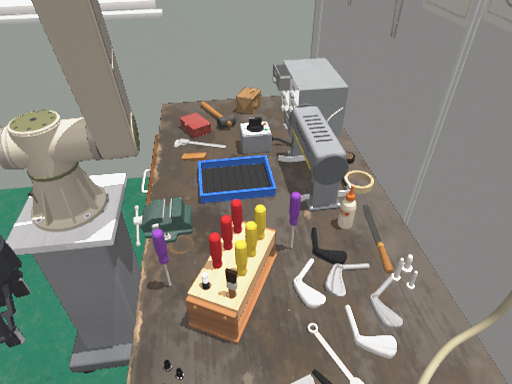

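View pics/a_wrist.png

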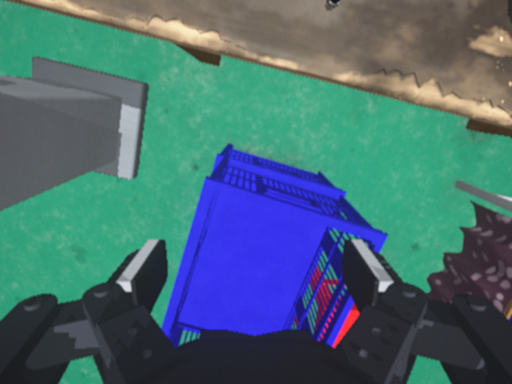

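Side view: all six drivers are present (red at about (237,215), (227,232), (216,250); yellow at about (260,222), (251,238), (241,258)). The tray is at about (236,178), the knob at about (255,125) and the bridge at about (318,140). The purple decoys are at (161,245) and (295,208). Next I'll measure positions.

```bash
cat > h.py <<'E'
from cell import r, optics
import numpy as np, cv2
def cam(n):
    i=optics.camera_info(n); R=cv2.Rodrigues(i['rvec'])[0]
    return i,R,np.array(i['tvec']).ravel()
def cloud(n,c=None,d=None):
    i,R,t=c or cam(n)
    if d is None: im,d=optics.get_image(n)
    v,u=np.mgrid[0:384,0:512]
    P=np.stack([(u-i['cx'])/i['fx']*d,(v-i['cy'])/i['fy']*d,d],-1)
    return (P-t)@R
def ray(c,u,v,z):
    i,R,t=c
    d=R.T@np.array([(u-i['cx'])/i['fx'],(v-i['cy'])/i['fy'],1]); o=-R.T@t
    return o+d*(z-o[2])/d[2]
def proj(c,p):
    i,R,t=c; q=R@np.asarray(p)+t
    return i['fx']*q[0]/q[2]+i['cx'], i['fy']*q[1]/q[2]+i['cy']
E
python3 - <<'E'
from h import *
for n in ["side","scene"]:
    c=cam(n); im,d=optics.get_image(n); P=cloud(n,c,d); ok=d>0
    np.savez(f"{n}0.npz",im=im,d=d,P=P)
    hsv=cv2.cvtColor(im,cv2.COLOR_RGB2HSV); H,S,V=cv2.split(hsv)
    X,Y,Z=P[...,0],P[...,1],P[...,2]
    def rect(name,m):
        m=cv2.morphologyEx(m.astype(np.uint8),cv2.MORPH_OPEN,np.ones((2,2)))
        pts=P[m>0][:,:2].astype(np.float32)
        if len(pts)<20: print(n,name,len(pts)); return
        q=cv2.minAreaRect(pts*1000); print(n,name,len(pts),np.round(q[0],1),np.round(q[1],1),round(q[2],1), np.round(P[m>0].mean(0)*1000,1))
        print('   ',np.round(cv2.boxPoints(q),0).tolist())
    bl=(H>100)&(H<125)&(S>120)&ok
    rect("tray rim",bl&(abs(Z-.034)<.006)&(X>0.2)&(Y>-.3)&(Y<.5)&(X<.8))
    wood=(H>8)&(H<28)&ok
    rect("stand",wood&(abs(Z-.11)<.005)&(X>0.2)&(X<.8)&(Y<0)&(Y>-.7))
    rect("housing",ok&(abs(Z-.198)<.006)&(S<60)&(X>.2)&(X<.9)&(Y>-.2))
    rect("box80",ok&(abs(Z-.08)<.005)&(S<60)&(X>.2)&(X<.9)&(Y>0))
    rect("knobtop",ok&(abs(Z-.124)<.005)&(V<70)&(X>.2)&(X<.9)&(Y>0))
    for nm,hm in [("red",(H<6)|(H>174)),("yel",(H>22)&(H<34))]:
        m=(hm&(S>150)&(V>80)&ok&(abs(Z-.21)<.008)&(X>.2)).astype(np.uint8)
        k,l,s,cc=cv2.connectedComponentsWithStats(m)
        for j in range(1,k):
            if s[j,4]>5: print(n,nm,s[j,4],cc[j],np.round(P[l==j].mean(0)*1000,1))
E
```

```text
side tray rim 483 [ 544.  -379.7] [ 252.1 1110.9] 0.5 [534.3  35.4  28.1]
    [[413.0, 175.0], [423.0, -936.0], [675.0, -934.0], [665.0, 177.0]]
side stand 1798 [ 449.2 -592.8] [663.8 177.8] 77.8 [ 487.6 -423.9  112.3]
    [[292.0, -898.0], [466.0, -936.0], [606.0, -287.0], [432.0, -250.0]]
side housing 1899 [584.3 109.6] [ 754.7 2090.5] 0.1 [745.7 174.4 196.3]
    [[205.0, 1154.0], [209.0, -937.0], [964.0, -935.0], [959.0, 1156.0]]
side box80 388 [487.9 672.6] [1008.9  652.2] 84.4 [605.9 546.8  76.4]
    [[114.0, 202.0], [763.0, 139.0], [862.0, 1143.0], [213.0, 1207.0]]
side knobtop 14
side red 61 [236.         203.19672131] [ 508.6 -293.6  206.2]
side red 75 [225.82666667 219.36      ] [ 480.9 -343.7  205.9]
side red 84 [214.13095238 237.23809524] [ 452.3 -394.1  206.2]
side yel 73 [260.15068493 209.06849315] [ 561.2 -322.7  207.2]
side yel 80 [250.7875 225.95  ] [ 533.  -373.3  207.4]
side yel 93 [240.46236559 244.6344086 ] [ 505.  -423.6  207.5]
scene tray rim 220 [ 216.4 -523.6] [1578.7  185.3] 56.0 [576.2   4.5  33.1]
    [[-301.0, -1126.0], [-148.0, -1230.0], [734.0, 79.0], [5
[... 157 characters left out ...]
 -252.0]]
scene housing 1062 [462.5 367.3] [3307.   871.2] 83.8 [731.6 181.1 196.8]
    [[-148.0, -1230.0], [718.0, -1323.0], [1073.0, 1965.0], [207.0, 2058.0]]
scene box80 143 [519.6 547.9] [1184.7  662.3] 86.3 [569.7 472.7  82. ]
    [[151.0, -22.0], [812.0, -64.0], [888.0, 1118.0], [227.0, 1160.0]]
scene knobtop 6
scene red 33 [272.36363636 206.03030303] [ 504.3 -292.1  206.5]
scene red 37 [273.45945946 216.91891892] [ 475.1 -342.5  206.5]
scene red 36 [275.05555556 228.36111111] [ 447.8 -392.1  206.4]
scene yel 36 [291.69444444 205.75      ] [ 555.9 -321.9  207.6]
scene yel 36 [293.38888889 216.38888889] [ 527.2 -370.9  207.6]
scene yel 42 [295.9047619 227.9047619] [ 500.  -421.2  207.4]
```

```bash
python3 - <<'E'
import cv2
im=cv2.imread('pics/a_side.png'); cv2.imwrite('pics/s1.png',cv2.resize(im[60:210,150:370],None,fx=3.6,fy=3.6,interpolation=cv2.INTER_CUBIC))
cv2.imwrite('pics/s2.png',cv2.resize(im[170:345,120:330],None,fx=3.4,fy=3.4,interpolation=cv2.INTER_CUBIC))
E
```

```text
(no output)
```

View pics/s1.png

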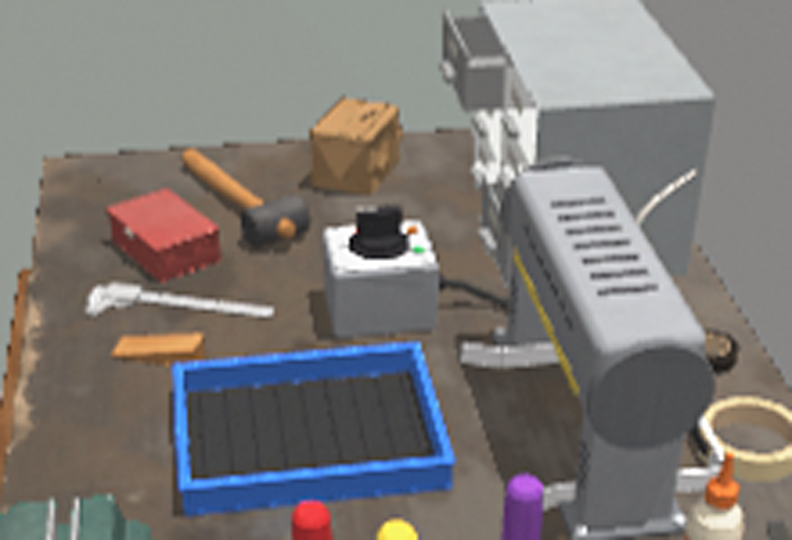

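View pics/s2.png

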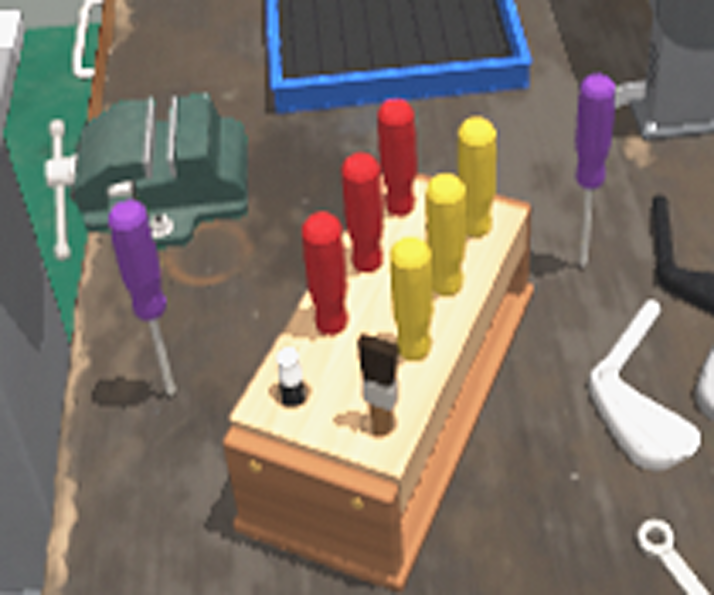

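```bash
cat >> h.py <<'E'
def big(m,k=1):
    n,l,s,c=cv2.connectedComponentsWithStats(m.astype(np.uint8))
    j=1+np.argmax(s[1:,4]); return l==j
E
python3 - <<'E'
from h import *
for n in ["side","scene"]:
    c=cam(n); f=np.load(f"{n}0.npz"); im,d,P=f['im'],f['d'],f['P']; ok=d>0
    H,S,V=cv2.split(cv2.cvtColor(im,cv2.COLOR_RGB2HSV)); X,Y,Z=P[...,0],P[...,1],P[...,2]
    def rect(name,m):
        m=big(m); pts=P[m][:,:2].astype(np.float32)
        q=cv2.minAreaRect(pts*1000); print(n,name,len(pts),np.round(q[0],1),np.round(q[1],1),round(q[2],1), np.round(P[m].mean(0)*1000,1), np.round(np.argwhere(m).mean(0)))
        print('   ',np.round(cv2.boxPoints(q),0).tolist())
    bl=(H>100)&(H<125)&(S>120)&ok
    rect("tray blue",bl&(X>0.2)&(Y>-.3)&(Y<.5)&(X<.8))
    rect("tray rim",bl&(Z>.028)&(X>0.2)&(Y>-.3)&(Y<.5)&(X<.8))
    rect("stand",(H>8)&(H<28)&ok&(abs(Z-.11)<.005)&(X>0.2)&(X<.8)&(Y<0)&(Y>-.7))
    rect("housing",ok&(abs(Z-.194)<.008)&(X>.6)&(X<.95)&(Y>-.05)&(Y<.4))
    rect("housing>.116",ok&(Z>.12)&(Z<.2)&(X>.6)&(X<.95)&(Y>-.1)&(Y<.33))
    bb=ok&(X>.4)&(X<.7)&(Y>.2)&(Y<.5)
    rect("box80",bb&(abs(Z-.08)<.006)&(V>110)&(S<60))
    rect("knob",bb&(abs(Z-.124)<.006)&(V<90))
    rect("disc",bb&(Z>.088)&(Z<.106)&(V<90))
    for nm,hm in [("purple",(H>130)&(H<150)&(S>100))]:
        m=(hm&ok).astype(np.uint8)
        k,l,s,cc=cv2.connectedComponentsWithStats(m)
        for j in range(1,k):
            if s[j,4]>20: print(n,nm,s[j,4],cc[j],np.round(P[l==j].mean(0)*1000,1),P[l==j][:,2].min(),P[l==j][:,2].max())
f=np.load("side0.npz");im=f['im']
cv2.imwrite('pics/s3.png',cv2.resize(im[110:158,235:280],None,fx=12,fy=12,interpolation=cv2.INTER_CUBIC)[:,:,::-1])
E
```

```text
side tray blue 1502 [535.1  74.1] [257.  249.4] 0.7 [533.8  40.   19. ] [179. 236.]
    [[405.0, 197.0], [408.0, -52.0], [665.0, -49.0], [662.0, 200.0]]
side tray rim 503 [532.8  46.8] [244.2 195.6] 0.2 [531.5  37.1  31.8] [177. 235.]
    [[410.0, 144.0], [411.0, -51.0], [655.0, -51.0], [655.0, 145.0]]
side stand 1950 [ 493.  -380.4] [238.6 117.1] 60.9 [ 484.4 -418.4  108.9] [275. 232.]
    [[384.0, -456.0], [486.0, -513.0], [602.0, -305.0], [500.0, -248.0]]
side housing 1077 [790.1  70.1] [ 90.4 240.1] 0.9 [787.2  58.7 196. ] [124. 313.]
    [[743.0, 189.0], [747.0, -51.0], [837.0, -49.0], [833.0, 191.0]]
side housing>.116 2564 [805.7 105.1] [425.3 174.1] 72.8 [803.9 100.6 180.1] [123. 314.]
    [[660.0, -72.0], [826.0, -124.0], [952.0, 282.0], [785.0, 334.0]]
side box80 250 [629.9 252.3] [108.6  96.2] 0.5 [625.6 237.8  78.8] [131. 255.]
    [[575.0, 300.0], [576.0, 204.0], [685.0, 205.0], [684.0, 301.0]]
side knob 17 [639.6 252.4] [25.1 12.8] 26.5 [640.3 252.3 121.4] [118. 258.]
    [[626.0, 252.0], [631.0, 241.0], [654.0, 252.0], [648.0, 264.0]]
side disc 79 [628.1 242.4] [25.5 46
[... 1062 characters left out ...]
, -125.0], [956.0, 289.0], [790.0, 346.0]]
scene box80 86 [636.9 245.9] [81.1 87.3] 86.3 [638.7 224.8  79.7] [163. 230.]
    [[591.0, 208.0], [678.0, 203.0], [683.0, 284.0], [596.0, 289.0]]
scene knob 25 [624.7 254.1] [46.4 15.2] 13.3 [626.5 253.2 121.3] [152. 224.]
    [[600.0, 256.0], [604.0, 241.0], [649.0, 252.0], [646.0, 267.0]]
scene disc 64 [622.6 241.9] [35.7 50.2] 78.6 [621.9 247.   95.8] [158. 224.]
    [[594.0, 229.0], [644.0, 219.0], [651.0, 254.0], [602.0, 264.0]]
scene purple 188 [305.4893617  204.18617021] [ 652.2 -271.3  152.5] 0.010525396520280658 0.20010784625208125
scene purple 255 [230.6745098  248.82745098] [ 323.3 -354.4  155.6] -0.002277121334222136 0.19998774472749448
```

View pics/s3.png

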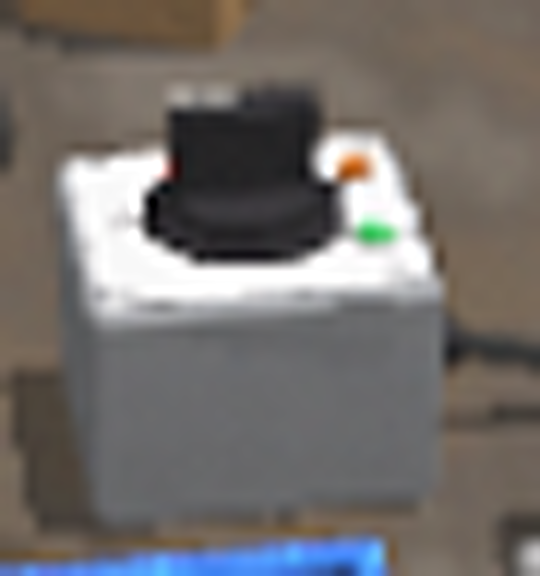

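```bash
cat >> h.py <<'E'
def Rtool(h,a,s=1):
    """pick: tool leaning a deg below horizontal, heading h (deg). s flips jaws. driver axis = +z world"""
    h,a=np.radians([h,a])
    z=np.array([np.cos(a)*np.cos(h),np.cos(a)*np.sin(h),-np.sin(a)])
    y=s*np.array([-np.sin(h),np.cos(h),0]); x=np.cross(y,z)
    return np.stack([x,y,z],1)
def Rplace(hd,a,s=1):
    """driver axis (tip->handle end) along heading hd deg, horizontal; tool tilted a from vertical. same grasp as Rtool(.,a,s)"""
    # pick: h-axis e, up u. z = cos a e - sin a u ; place: u->hdv, e->-zup
    hd,a=np.radians([hd,a]); u=np.array([np.cos(hd),np.sin(hd),0]); e=np.array([0,0,-1.])
    z=np.cos(a)*e-np.sin(a)*u
    y=s*np.cross(u,e); x=np.cross(y,z)
    return np.stack([x,y,z],1)
E
python3 - <<'E'
from h import *
print('camside',-(cam('side')[1].T@cam('side')[2]),'scene',-(cam('scene')[1].T@cam('scene')[2]))
H={'r1':(.507,-.293),'r2':(.478,-.343),'r3':(.450,-.393),'y1':(.559,-.322),'y2':(.530,-.372),'y3':(.503,-.422)}
for a in (0,15,30,45):
  for s in (1,-1):
    for k,p in H.items():
        out=[]
        for h in range(-90,61,15):
            q=[r.ik([*p,z],Rtool(h,a,s)) is not None for z in (.18,.31)]
            out.append(''.join('x' if i else '.' for i in q))
        print(a,s,k,' '.join(out))
print('headings',list(range(-90,61,15)))
for a in (0,15,30,45):
  for s in (1,-1):
   for hd in (0,180,90,-90):
    o=[]
    for x in (.42,.46,.5,.54,.58,.62,.66):
      for y in (-.04,.05,.12):
        o.append('x' if r.ik([x,y,.03],Rplace(hd,a,s)) is not None and r.ik([x,y,.12],Rplace(hd,a,s)) is not None else '.')
    print('place',a,s,hd,''.join(o))
print(r.read_t())
E
```

```text
camside [ 0.46615004 -0.93591687  0.78048221] scene [-0.14782579 -1.23001722  0.96614059]
0 1 r1 xx .. .. .. .. .. .. .. xx xx x.
0 1 r2 xx .. .. .. .. .. .. .. xx x. ..
0 1 r3 .. .. .. .. .. .. .. .. xx x. ..
0 1 y1 xx xx .. .. .. .. .. xx .. x. ..
0 1 y2 xx .x .. .. .. .. .. xx x. x. ..
0 1 y3 xx .. .. .. .. .. xx .. x. .. ..
0 -1 r1 xx .. .. .. .. .. .. .. xx xx x.
0 -1 r2 xx .. .. .. .. .. .. .. xx x. ..
0 -1 r3 .. .. .. .. .. .. .. .. xx x. ..
0 -1 y1 xx xx .. .. .. .. .. xx .. x. ..
0 -1 y2 xx .x .. .. .. .. .. xx x. x. ..
0 -1 y3 xx .. .. .. .. .. xx .. x. .. ..
15 1 r1 xx .x .. .. .. .. .x xx xx xx xx
15 1 r2 xx .x .. .. .. .. .x xx xx xx xx
15 1 r3 xx .x .. .. .. .. xx xx xx xx x.
15 1 y1 xx xx .x .. .. .. .x xx xx xx xx
15 1 y2 xx xx .x .. .. .x xx xx xx xx x.
15 1 y3 xx xx .x .. .. .x xx xx xx xx x.
15 -1 r1 xx .x .. .. .. .. .x xx xx xx xx
15 -1 r2 xx .x .. .. .. .. .x xx xx xx xx
15 -1 r3 xx .x .. .. .. .. xx xx xx xx x.
15 -1 y1 xx xx .x .. .. .. .x xx xx xx xx
15 -1 y2 xx xx .x .. .. .x xx xx xx xx x.
15 -1 y3 xx xx .x .. .. .x xx xx xx xx x.
30 1 r1 xx xx .x .x .x .x 
[... 1501 characters left out ...]
 15 -1 180 xxxxxxxxxxxxxxxxxxxxx
place 15 -1 90 xxxxxxxxxxxxxxxxxxxxx
place 15 -1 -90 xxxxxxxxxxxxxxxxxxxxx
place 30 1 0 xxxxxxxxxxxxxxxxxxxxx
place 30 1 180 ......xxxxxxxxxxxxxxx
place 30 1 90 xxxxxxxxxxxxxxxxxxxxx
place 30 1 -90 xxxxxxxxxxxxxxxxxxxxx
place 30 -1 0 xxxxxxxxxxxxxxxxxxxxx
place 30 -1 180 ......xxxxxxxxxxxxxxx
place 30 -1 90 xxxxxxxxxxxxxxxxxxxxx
place 30 -1 -90 xxxxxxxxxxxxxxxxxxxxx
place 45 1 0 xxxxxxxxxxxxxxx......
place 45 1 180 ...............xxxxxx
place 45 1 90 xxxxxxxxxxxxxxxxxxxxx
place 45 1 -90 xxxxxxxxxxxxxxxxxxxxx
place 45 -1 0 xxxxxxxxxxxxxxx......
place 45 -1 180 ...............xxxxxx
place 45 -1 90 xxxxxxxxxxxxxxxxxxxxx
place 45 -1 -90 xxxxxxxxxxxxxxxxxxxxx
0.25
```

```bash
python3 - <<'E'
from h import *
R0=r.read_tcp_rot(); p0=r.read_tool_pos(); i,R,t=cam('wrist')
print(np.round(R0,3)); c=-R.T@t; print('cam in tool',np.round(R0.T@(c-p0),3), np.round(R@R0,3))
D=Rplace(0,0,1); print(D)
for s in (1,-1):
  for p in [(.5,-.3,.45),(.56,.1,.42)]:
    for hd in (0,90,180,-90):
      q=r.ik(p,Rplace(hd,0,s)); print(s,p,hd,None if q is None else np.round(q))
for s in (1,-1):
  for h,a in ((-90,15),(-80,15)):
    for p in [(.507,-.293,.18),(.507,-.17,.3),(.503,-.422,.18)]:
      q=r.ik(p,Rtool(h,a,s)); print('pick',s,h,p,None if q is None else np.round(q))
  for hd in (0,180):
    for p in [(.62,.0,.15),(.45,.05,.15)]:
      q=r.ik(p,Rplace(hd,15,s)); print('place',s,hd,p,None if q is None else np.round(q))
E
```

```text
[[ 0.973  0.23  -0.   ]
 [ 0.23  -0.973  0.001]
 [ 0.    -0.001 -1.   ]]
cam in tool [ 0.073  0.    -0.126] [[ 0.001  1.    -0.   ]
 [-0.958  0.001 -0.288]
 [-0.288  0.001  0.958]]
[[-1. -0.  0.]
 [ 0.  1.  0.]
 [-0.  0. -1.]]
1 (0.5, -0.3, 0.45) 0 [-39.  22.  37. 105.   0. -39.]
1 (0.5, -0.3, 0.45) 90 [ -39.   22.   37.  105.    0. -129.]
1 (0.5, -0.3, 0.45) 180 [-39.  22.  37. 105.   0. 141.]
1 (0.5, -0.3, 0.45) -90 [-39.  22.  37. 105.   0.  51.]
1 (0.56, 0.1, 0.42) 0 [ 2. 19. 28. 99.  0.  2.]
1 (0.56, 0.1, 0.42) 90 [  2.  19.  28.  99.   0. -88.]
1 (0.56, 0.1, 0.42) 180 [   2.   19.   28.   99.    0. -178.]
1 (0.56, 0.1, 0.42) -90 [ 2. 19. 28. 99.  0. 92.]
-1 (0.5, -0.3, 0.45) 0 [-39.  22.  37. 105.   0. 141.]
-1 (0.5, -0.3, 0.45) 90 [-39.  22.  37. 105.   0.  51.]
-1 (0.5, -0.3, 0.45) 180 [-39.  22.  37. 105.   0. -39.]
-1 (0.5, -0.3, 0.45) -90 [ -39.   22.   37.  105.    0. -129.]
-1 (0.56, 0.1, 0.42) 0 [   2.   19.   28.   99.    0. -178.]
-1 (0.56, 0.1, 0.42) 90 [ 2. 19. 28. 99.  0. 92.]
-1 (0.56, 0.1, 0.42) 180 [ 2. 19. 28. 99.  0.  2.]
-1 (0.56, 0.1, 0.42) -90 [  2.  19.  2
[... 616 characters left out ...]
5.  -3. -39.  40.   1. 176.]
pick -1 -90 (0.507, -0.293, 0.18) [ -11.   22.  -43.  -11.  -71. -128.]
pick -1 -90 (0.507, -0.17, 0.3) [  3.  20. -18.  62. -75. -80.]
pick -1 -90 (0.503, -0.422, 0.18) [ -25.   25.  -47.  -40.  -61. -151.]
pick -1 -80 (0.507, -0.293, 0.18) [ -13.   21.  -55.  -42.  -63. -149.]
pick -1 -80 (0.507, -0.17, 0.3) [   2.    8.  -37.   19.  -73. -117.]
pick -1 -80 (0.503, -0.422, 0.18) [ -28.   25.  -55.  -57.  -49. -162.]
place -1 0 (0.62, 0.0, 0.15) [ -7.  38.  19.  86.  -2. 174.]
place -1 0 (0.45, 0.05, 0.15) [ -3.  20. -11.  74.  -1. 177.]
place -1 180 (0.62, 0.0, 0.15) [ -8.  15. -18.  42.   2.  -8.]
place -1 180 (0.45, 0.05, 0.15) [ -5.  -3. -39.  40.   1.  -4.]
```

```bash
cat >> h.py <<'E'
def snap(n,f=None,save=None):
    c=cam(n); im,d=optics.get_image(n); P=cloud(n,c,d)
    if f: cv2.imwrite(f"pics/{f}.png",im[:,:,::-1])
    if save: np.savez(save,im=im,d=d,P=P)
    return c,im,d,P
E
python3 - <<'E'
from h import *
r.move_straight([.132,-.559,.40],max_speed=.3); print(r.read_t())
r.movep([.5,-.28,.45],Rplace(90,0,-1)); print(r.read_t())
snap('wrist','w1','w1.npz')
np.save('cw1.npy',np.array([0]))
c=cam('wrist'); np.savez('c1.npz',**c[0])
r.movep([.52,.02,.42],Rplace(180,0,-1)); print(r.read_t())
c=cam('wrist'); np.savez('c2.npz',**c[0]); snap('wrist','w2','w2.npz')
E
```

```text
0.9083
2.6083
3.8167
```

View pics/w1.png

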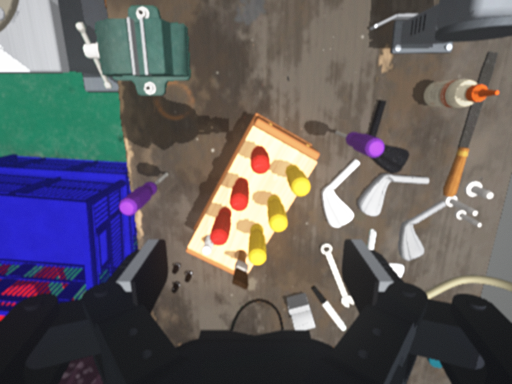

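View pics/w2.png

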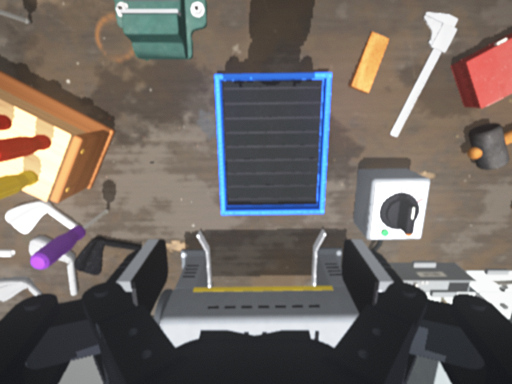

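w1 shows the whole stand with its top corners at about (258,117), (319,153), (190,235) and (245,280), plus the six handles. w2 shows the tray rim at x 216–331, y 72–215, and the knob at (402,213). Next: measuring all of these.

```bash
python3 - <<'E'
from h import *
from scipy.optimize import least_squares
def ld(k):
    i=dict(np.load(f'c{k}.npz')); R=cv2.Rodrigues(i['rvec'])[0]; f=np.load(f'w{k}.npz')
    return (i,R,i['tvec'].ravel()),f['im'],f['d'],f['P']
c,im,d,P=ld(1); H,S,V=cv2.split(cv2.cvtColor(im,cv2.COLOR_RGB2HSV)); X,Y,Z=P[...,0],P[...,1],P[...,2]; ok=d>0
m=big((abs(Z-.11)<.006)&ok&(X>.3)&(X<.7)&(Y<-.15)&(Y>-.6))
q=cv2.minAreaRect(P[m][:,:2].astype(np.float32)*1000); print('stand',q, Z[m].mean())
ctr={}
for nm,hm in [("red",(H<6)|(H>174)),("yel",(H>22)&(H<34))]:
    mm=(hm&(S>150)&(V>60)&ok&(Z>.12)&(X>.3)&(Y>-.6)).astype(np.uint8)
    k,l,s,cc=cv2.connectedComponentsWithStats(mm)
    for j in range(1,k):
        if s[j,4]<50: continue
        p=P[l==j]; t=p[p[:,2]>.203]
        b=p[(p[:,2]>.15)&(p[:,2]<.195)]
        # circle fit radius 13.5 on side points
        f=least_squares(lambda x:np.hypot(b[:,0]-x[0],b[:,1]-x[1])-.0135,t[:,:2].mean(0),loss='soft_l1',f_scale=.002) if len(b)>10 else None
        print(nm,s[j,4],len(t),'top',np.round(t.mean(0)*1000,1),'circ',None if f is None else np.round(f.x*1000,1),'zmax',p[:,2].max())
c,im,d,P=ld(2); H,S,V=cv2.split(cv2.cvtColor(im,cv2.COLOR_RGB2HSV)); X,Y,Z=P[...,0],P[...,1],P[...,2]; ok=d>0
bl=(H>100)&(H<125)&(S>120)&ok&(Y<.25)&(X>.3)
m=big(bl&(Z>.026)); q=cv2.minAreaRect(P[m][:,:2].astype(np.float32)*1000); print('tray',q,Z[m].mean())
m=big((abs(Z-.08)<.006)&ok&(X>.5)&(X<.75)&(Y>.15)&(V>110)); print('box',cv2.minAreaRect(P[m][:,:2].astype(np.float32)*1000),Z[m].mean())
for lo,hi in ((.116,.13),(.088,.13)):
    m=big((Z>lo)&(Z<hi)&ok&(X>.5)&(X<.7)&(Y>.2)&(Y<.32)&(V<110)); print('knob',cv2.minAreaRect(P[m][:,:2].astype(np.float32)*1000),m.sum())
m=big(ok&(Z>.188)&(Z<.205)&(X>.6)&(Y<.25)); 
pts=P[m]; print('house x range',np.percentile(pts[:,0],[1,99]),'y',np.percentile(pts[:,1],[1,99]))
# front lower/near edge: rails (white) z<.03
m=ok&(X>.66)&(X<.78)&(Z>.012)&(Z<.03)&(Y>-.2)&(Y<.25)
for sgn in (-1,1):
    mm=m&((Y-.025)*sgn>0)
    p=P[mm]; print('rail',sgn,len(p)); 
    for x0 in np.arange(.69,.76,.01):
        qq=p[abs(p[:,0]-x0)<.005]
        if len(qq): print(round(x0,3),np.round([qq[:,1].min(),qq[:,1].max()],4),len(qq))
cv2.imwrite('pics/k1.png',cv2.resize(im[160:290,180:440],None,fx=3,fy=3,interpolation=cv2.INTER_CUBIC)[:,:,::-1])
E
```

```text
stand ((490.5651550292969, -378.00958251953125), (260.6484375, 116.36170196533203), 61.02579879760742) 0.10967539426518551
red 358 261 top [ 506.3 -286.1  207.6] circ [ 506.3 -288.2] zmax 0.21097093850665571
red 419 231 top [ 478.5 -336.   207.7] circ [ 478.  -338.9] zmax 0.21057814883071807
red 480 214 top [ 450.7 -386.1  207.5] circ [ 450.  -389.7] zmax 0.21072145737236567
yel 288 254 top [ 557.5 -315.   208.4] circ [ 559.2 -316.7] zmax 0.21283787553329966
yel 309 250 top [ 530.4 -365.1  208.6] circ [ 530.2 -368.1] zmax 0.21253292565381346
yel 338 226 top [ 502.8 -415.2  208.7] circ [ 502.1 -418.6] zmax 0.21213151620387483
tray ((409.628173828125, 43.80987548828125), (40.178001403808594, 192.8751220703125), 11.955488204956055) 0.03360778612820789
box ((624.375244140625, 256.68218994140625), (109.57592010498047, 95.3155517578125), 0.6026936769485474) 0.08042530111191024
knob ((623.7068481445312, 256.5835266113281), (13.86092758178711, 43.48830032348633), 88.99249267578125) 210
knob ((622.5401611328125, 255.128662109375), (41.78582000732422, 46.421669006347656), 41.218719482421875) 697
house x range [0.74110789 0.78439141] y [-0.11253424  0.15603674]
rail -1 242
0.7 [-0.0928 -0.0873] 18
0.71 [-0.0909 -0.0821] 20
0.72 [-0.0857 -0.0775] 20
0.73 [-0.0801 -0.0741] 17
0.74 [-0.1246 -0.0735] 18
0.75 [-0.1269 -0.0732] 95
0.76 [-0.0815 -0.073 ] 21
rail 1 286
0.69 [0.1517 0.1537] 4
0.7 [0.1475 0.1544] 18
0.71 [0.1428 0.1512] 23
0.72 [0.1384 0.1456] 19
0.73 [0.1359 0.1406] 16
0.74 [0.1362 0.1868] 22
0.75 [0.1361 0.1873] 103
0.76 [0.1363 0.1452] 20
```

View pics/k1.png

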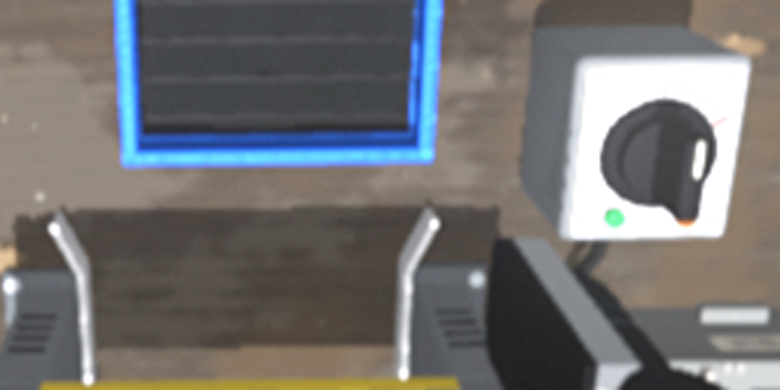

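```bash
python3 - <<'E'
from h import *
from scipy.optimize import least_squares
for n in ('side','scene'):
    f=np.load(f"{n}0.npz"); im,d,P=f['im'],f['d'],f['P']; H,S,V=cv2.split(cv2.cvtColor(im,cv2.COLOR_RGB2HSV)); ok=d>0; X,Y,Z=P[...,0],P[...,1],P[...,2]
    G=[]
    for nm,hm in [("red",(H<6)|(H>174)),("yel",(H>22)&(H<34))]:
        mm=(hm&(S>150)&(V>60)&ok&(Z>.12)&(X>.3)&(Y>-.6)&(Y<-.2)).astype(np.uint8)
        k,l,s,cc=cv2.connectedComponentsWithStats(mm)
        for j in range(1,k):
            if s[j,4]<50: continue
            p=P[l==j]; b=p[(p[:,2]>.15)&(p[:,2]<.195)]
            fit=least_squares(lambda x:np.hypot(b[:,0]-x[0],b[:,1]-x[1])-.0135,p[:,:2].mean(0)+[0,.006],loss='soft_l1',f_scale=.002); G.append(fit.x)
            print(n,nm,np.round(fit.x*1000,1))
    print(np.mean(G,0))
i=dict(np.load('c2.npz')); c=(i,cv2.Rodrigues(i['rvec'])[0],i['tvec'].ravel()); im=np.load('w2.npz')['im']
def tray(c,im,lab):
    H,S,V=cv2.split(cv2.cvtColor(im,cv2.COLOR_RGB2HSV)); bl=(H>100)&(H<125)&(S>110)&(V>60)
    bl[:, :130]=0 
    m=big(bl).astype(np.uint8); cn=max(cv2.findContours(m,0,2)[0],key=cv2.contourArea); hull=cv2.convexHull(cn)
    pts=np.array([ray(c,u,v,.034)[:2] for u,v in hull[:,0]]).astype(np.float32); q=cv2.minAreaRect(pts*1000); print(lab,q)
tray(c,im,'wrist'); 
E
```

```text
side red [ 490.9 -331.5]
side red [ 452.5 -390. ]
side yel [ 533.8 -369.2]
[ 0.49239631 -0.36356165]
scene red [1011.5 -568.1]
scene red [ 455.6 -374.5]
scene yel [ 506.7 -403.5]
[ 0.65793739 -0.44871499]
wrist ((529.0562744140625, 49.41353988647461), (246.5742645263672, 192.193115234375), 0.730879545211792)
```

```bash
cat >> h.py <<'E'
H={'r1':(.508,-.2886),'r2':(.4796,-.339),'r3':(.4516,-.390),'y1':(.560,-.3175),'y2':(.5318,-.3685),'y3':(.5036,-.419)}
A=18; OFF=.008   # handle axis this far ahead of TCP
def stat(l):
    print(l,'t',round(r.read_t(),2),'p',np.round(r.read_tool_pos(),4),'F',np.round(r.read_contact_force(),1),'w',round(r.read_gripper_width(),4),flush=True)
def pick(k,zg,h=-90,zl=.30,op=.046,back=.12):
    R=Rtool(h,A,-1); e=np.array([np.cos(np.radians(h)),np.sin(np.radians(h)),0])
    p=np.array([*H[k],zg])-OFF*R[:,2]
    r.movep(p-e*back+[0,0,.06],R); r.move_gripper(op)
    r.move_straight(p-e*.06,max_speed=.2)
    r.move_straight(p,max_speed=.1); stat('at '+k)
    r.move_gripper(0.0); stat('closed')
    r.move_straight(p+[0,0,zl-zg],max_speed=.15); stat('lifted')
    r.move_straight(p-e*back+[0,0,zl-zg],max_speed=.25); stat('back')
E
python3 - <<'E'
from h import *
R=Rtool(-90,A,-1)
for p in [(.508,-.16,.23),(.508,-.28,.16),(.508,-.28,.3)]: print(np.round(r.ik(p,R)))
r.movep([.508,-.12,.32],R); stat('pre')
pick('r1',.16)
snap('side','p1'); snap('wrist','p1w')
E
```

```text
[  3.  24. -21.  55. -72. -79.]
[ -10.   23.  -41.   -2.  -69. -120.]
[ -10.   10.  -32.   19.  -69. -120.]
pre t 4.99 p [ 0.5083 -0.1205  0.3204] F [ 0.8 -1.   0.3] w 0.0854
at r1 t 7.35 p [ 0.5084 -0.2805  0.1629] F [ 0.2 -0.4  0. ] w 0.0458
closed t 7.67 p [ 0.5085 -0.2806  0.1627] F [1.3 1.5 1.6] w 0.0242
lifted t 8.75 p [ 0.5074 -0.2809  0.3012] F [-0.5  1.3 -1.3] w 0.0242
back t 9.55 p [ 0.5081 -0.1611  0.3015] F [-0.4 -0.5 -1.1] w 0.0242
```

View pics/p1.png

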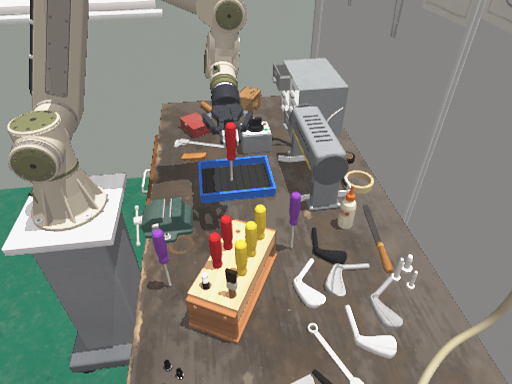

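View pics/p1w.png

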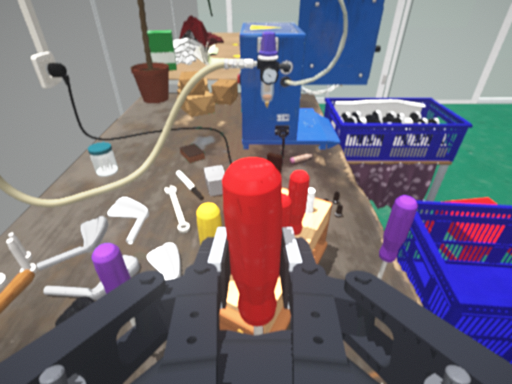

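The driver is held straight in the grip (p1w: handle at (252,240)), and the tray looks unmoved. Moving to pre-place and looking again.

```bash
cat >> h.py <<'E'
TR=np.array([.531,.048,np.radians(.5)])
def t2w(x,y,T=None):
    T=TR if T is None else T
    c,s=np.cos(T[2]),np.sin(T[2]); return np.array([T[0]+c*x-s*y,T[1]+s*x+c*y])
def trayw(c,im,P=None):
    H_,S,V=cv2.split(cv2.cvtColor(im,cv2.COLOR_RGB2HSV)); bl=((H_>100)&(H_<125)&(S>110)&(V>60)).astype(np.uint8)
    if P is not None: bl[(P[...,2]<.024)|(P[...,2]>.045)|(P[...,0]<.3)]=0
    pts=P[bl>0]; q=cv2.minAreaRect(pts[:,:2].astype(np.float32)*1000); return q,len(pts)
E
python3 - <<'E'
from h import *
R=Rplace(0,A,-1); q=t2w(62,0)
q=t2w(.062,-.0575); R=Rplace(.5,A,-1)
p=np.array([*q,.0195])-OFF*R[:,2]
print(p, np.round(r.ik(p+[0,0,.28],R)), np.round(r.ik(p,R)))
r.movep(p+[0,0,.26],R); stat('pre')
c,im,d,P=snap('wrist','q1w','q1.npz'); print(trayw(c,im,P)); c,im,d,P=snap('side','q1s'); print(trayw(c,im,P))
E
```

```text
[ 0.59597146 -0.00893519  0.02710845] [ -7.  37.  38. 109.  -2. 172.] [ -7.  43.   9.  74.  -2. 172.]
pre t 13.3 p [ 0.5959 -0.0089  0.2871] F [-0.4 -0.3 -1.7] w 0.0241
(((529.6076049804688, 49.423458099365234), (244.4734649658203, 190.52392578125), 0.6652711033821106), 1264)
(((533.3187255859375, 48.35845947265625), (244.947509765625, 196.9198760986328), 0.6554825305938721), 595)
```

View pics/q1w.png

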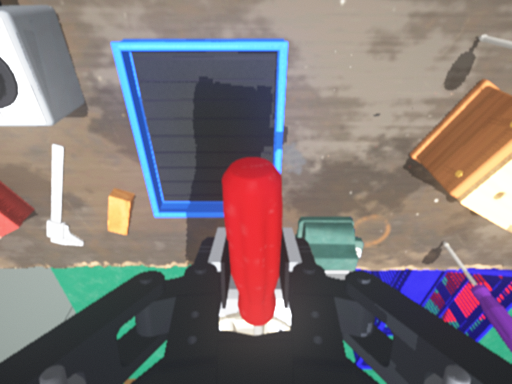

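View pics/q1s.png

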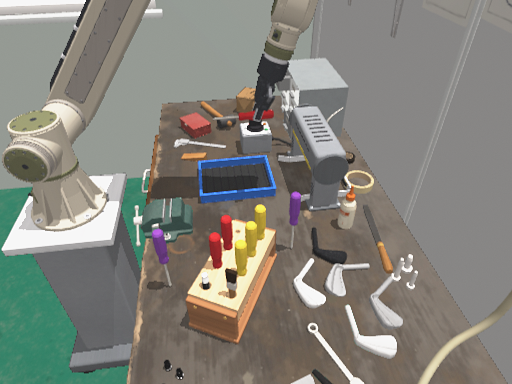

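The tray is unmoved in both cameras (centre about (531,49) mm, yaw 0.65°). Lowering now.

```bash
cat >> h.py <<'E'
def measure(tag):
    c,im,d,P=snap('wrist',tag); q,n=trayw(c,im,P)
    (cx,cy),(w,h),an=q
    if w<h: w,h,an=h,w,an-90
    an=(an+45)%90-45
    print(tag,'tray',np.round([cx,cy,w,h,an],1),n)
    return np.array([cx/1000+.0015,cy/1000-.0005,np.radians(an)]),(w,h)
def lower(tx,ty,T,hd,zrel=.0195):
    hd=hd+np.degrees(T[2]); R=Rplace(hd,A,-1); p=np.array([*t2w(tx,ty,T),zrel])-OFF*R[:,2]
    r.movep(p+[0,0,.06],R); stat('above')
    r.move_straight(p,max_speed=.08); stat('down')
    r.move_gripper(.0325); stat('open')
    r.move_straight(p+[0,0,.05],max_speed=.08); r.move_straight(p+[0,0,.26],max_speed=.3); stat('up')
E
python3 - <<'E'
from h import *
T,wh=measure('m1'); lower(.062,-.0575,T,0)
snap('wrist','d1w','d1.npz'); snap('side','d1s')
E
```

```text
m1 tray [529.5  49.2 244.5 190.3   0.6] 1275
above t 14.27 p [ 0.5968 -0.0082  0.0883] F [ 0.9 -0.1 -1.4] w 0.0241
down t 15.17 p [ 0.5959 -0.008   0.0268] F [-0.4 -0.6 -0.7] w 0.0243
open t 15.42 p [ 0.5962 -0.0079  0.027 ] F [ 0.2  1.  -1.2] w 0.0326
up t 17.04 p [ 0.5959 -0.0081  0.2855] F [-0.5  0.4 -0.5] w 0.0323
```

View pics/d1w.png

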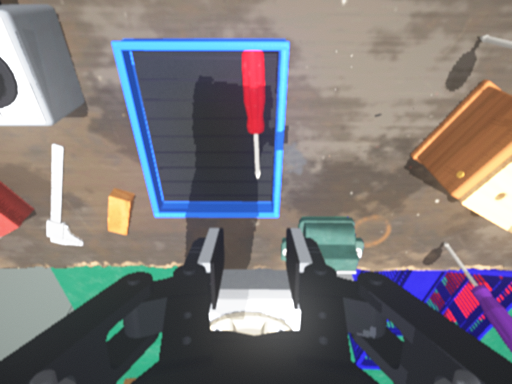

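```bash
cat >> h.py <<'E'
def held(tag,col):
    c,im,d,P=snap('wrist',tag); H_,S,V=cv2.split(cv2.cvtColor(im,cv2.COLOR_RGB2HSV))
    hm=((H_<6)|(H_>174)) if col=='r' else ((H_>22)&(H_<34))
    m=hm&(S>150)&(V>60)&(d<.2)&(d>0)
    if m.sum()<500: print('HELD NONE',m.sum()); return None
    m=big(m); v,u=np.nonzero(m); o=cv2.fitEllipse(np.stack([u,v],1).astype(np.float32))
    print(tag,'held n',m.sum(),'u',u.mean().round(1),'v',v.mean().round(1),'rows',v.min(),v.max(),'ang',round(o[2],1)); return m.sum()
def cycle(k,zg,tx,ty,hd,tag,h=-90,prez=.26):
    r.movep([H[k][0],H[k][1]+.16,.33],Rtool(h,A,-1))
    pick(k,zg,h); held(tag+'h0',k[0])
    R=Rplace(hd+.6,A,-1); p=np.array([*t2w(tx,ty),.0195])-OFF*R[:,2]
    r.movep(p+[0,0,prez],R); n=held(tag+'h1',k[0]); w=r.read_gripper_width()
    T,wh=measure(tag+'m')
    if n is None or w<.015: print('STOP'); return False
    if abs(wh[0]-244.5)>4 or abs(wh[1]-190)>5 or np.linalg.norm(T[:2]-TR[:2])>.02: print('STOP tray'); return False
    lower(tx,ty,T,hd); snap('wrist',tag+'d'); return True
E
python3 - <<'E'
from h import *
import numpy as np
im=cv2.imread('pics/q1w.png')
cycle('r2',.16,.062,-.011,0,'r2')
E
```

```text
at r2 t 23.09 p [ 0.48   -0.331   0.1629] F [ 0.1 -0.2  0.3] w 0.0462
closed t 23.41 p [ 0.48   -0.331   0.1627] F [0.6 2.  0.8] w 0.0239
lifted t 24.49 p [ 0.479  -0.3312  0.3012] F [ 0.3 -0.9 -0.2] w 0.0245
back t 25.32 p [ 0.4798 -0.2114  0.3016] F [ 1.  -0.1 -0.8] w 0.0244
r2h0 held n 7985 u 253.9 v 233.2 rows 157 324 ang 177.7
r2h1 held n 7945 u 253.6 v 233.3 rows 157 324 ang 177.9
r2m tray [529.7  49.  244.4 190.2   0.6] 1288
above t 30.25 p [0.5965 0.038  0.0883] F [ 0.2 -0.5 -0.2] w 0.024
down t 31.15 p [0.5951 0.0381 0.0269] F [-1.4  0.2  1.9] w 0.0242
open t 31.4 p [0.5961 0.0381 0.027 ] F [-0.4 -0.9  0.3] w 0.0323
up t 33.02 p [0.5956 0.0381 0.2856] F [-1.3  0.2 -0.2] w 0.0325
```

View pics/r2d.png

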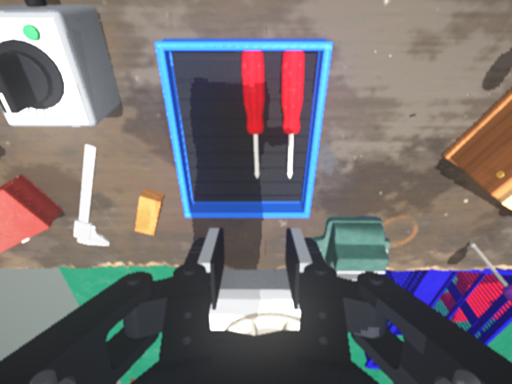

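r2d shows both reds side by side and parallel, with handles at (253,92) and (291,92). Next is red 3.

```bash
python3 - <<'E'
from h import *
cycle('r3',.16,.062,.0355,0,'r3')
E
```

```text
at r3 t 39.36 p [ 0.4518 -0.382   0.1628] F [-0.4 -0.3 -0.1] w 0.0462
closed t 39.67 p [ 0.4519 -0.382   0.1626] F [1.2 0.5 0.8] w 0.0243
lifted t 40.76 p [ 0.451  -0.3822  0.3012] F [-0.5 -0.6 -1.6] w 0.0243
back t 41.51 p [ 0.4519 -0.2623  0.3018] F [ 0.1 -0.3 -1.2] w 0.0243
r3h0 held n 7948 u 253.8 v 233.7 rows 158 324 ang 177.7
r3h1 held n 7983 u 253.6 v 233.4 rows 157 324 ang 177.8
r3m tray [529.8  48.9 244.3 190.1   0.6] 2556
above t 46.76 p [0.5962 0.0847 0.0883] F [0.  0.3 0.3] w 0.0243
down t 47.66 p [0.5952 0.0847 0.0267] F [ 1.8  0.3 -1.3] w 0.024
open t 47.91 p [0.5956 0.0846 0.0271] F [-0.1  0.1 -0.8] w 0.0323
up t 49.53 p [0.5953 0.0846 0.2855] F [ 0.8 -0.1 -0.4] w 0.0325
```

View pics/r3d.png

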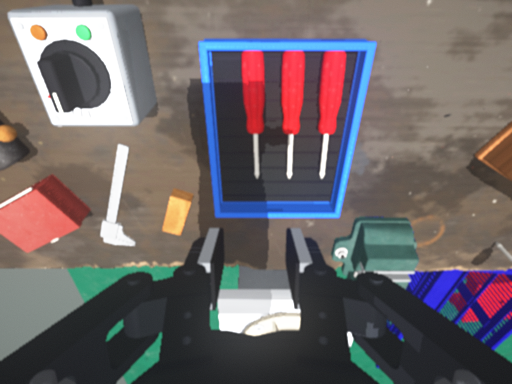

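```bash
python3 - <<'E'
from h import *
cycle('y1',.182,-.084,-.0355,180,'y1')
E
```

```text
at y1 t 55.4 p [ 0.5605 -0.3093  0.1851] F [-0.2  0.8  0. ] w 0.0463
closed t 55.72 p [ 0.5605 -0.3094  0.1847] F [1.  0.7 1.7] w 0.0242
lifted t 56.65 p [ 0.5594 -0.3098  0.3012] F [ 0.4  0.1 -1.1] w 0.0244
back t 57.41 p [ 0.5601 -0.1899  0.3013] F [-0.2  0.3 -0.3] w 0.024
y1h0 held n 6156 u 254.6 v 260.7 rows 195 334 ang 178.7
y1h1 held n 6156 u 254.6 v 262.8 rows 196 336 ang 178.3
y1m tray [528.1  49.2 243.2 190.1   0.6] 3954
above t 59.62 p [0.4449 0.012  0.0879] F [ 0.9 -0.6 -0.5] w 0.0244
down t 60.52 p [0.4442 0.0121 0.0278] F [ 0.2 -0.2 -0. ] w 0.0243
open t 60.77 p [0.4442 0.0121 0.0277] F [-0.1  0.3 -0.1] w 0.0325
up t 62.4 p [0.4426 0.0124 0.2851] F [ 0.4  0.7 -0.7] w 0.0326
```

View pics/y1d.png

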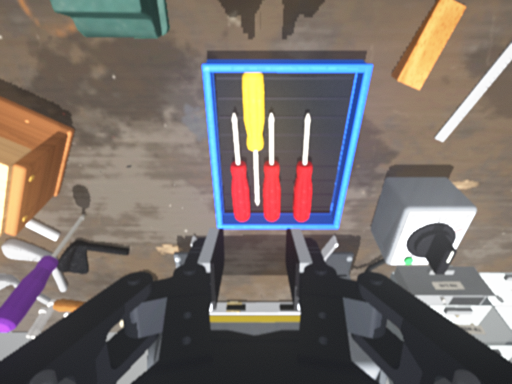

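View pics/y1h1.png

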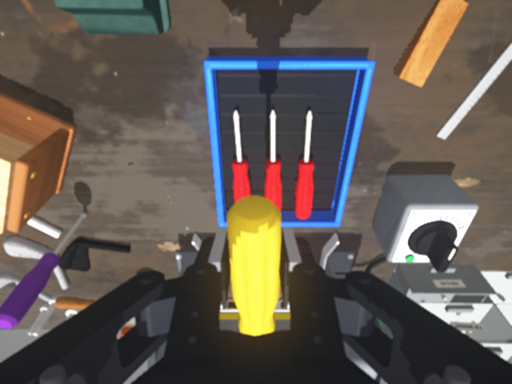

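y1d shows yellow 1 lying between the blades of reds 1 and 2. Next are yellows 2 and 3.

```bash
python3 - <<'E'
from h import *
cycle('y2',.182,-.084,.012,180,'y2')
E
```

```text
at y2 t 65.88 p [ 0.5322 -0.3604  0.185 ] F [-0.   0.3  0. ] w 0.0461
closed t 66.19 p [ 0.5322 -0.3605  0.1847] F [0.4 0.9 1.4] w 0.0245
lifted t 67.12 p [ 0.5312 -0.3607  0.3011] F [-0.  -0.2 -1.1] w 0.0237
back t 67.87 p [ 0.532  -0.2409  0.3015] F [-0.3 -0.7 -1.1] w 0.0244
y2h0 held n 6104 u 254.6 v 261.1 rows 196 334 ang 179.0
y2h1 held n 6173 u 254.7 v 263.3 rows 197 335 ang 178.8
y2m tray [528.4  49.4 243.  190.    0.7] 4095
above t 70.42 p [0.4446 0.0597 0.0881] F [ 0.1 -0.2 -1.3] w 0.0242
down t 71.33 p [0.4439 0.0598 0.0277] F [-0.7 -0.2 -0.1] w 0.0243
open t 71.58 p [0.4439 0.0598 0.0278] F [ 0.5 -0.5  0.2] w 0.0326
up t 73.2 p [0.4423 0.0599 0.2851] F [0.2 0.3 0.2] w 0.0326
```

View pics/y2d.png

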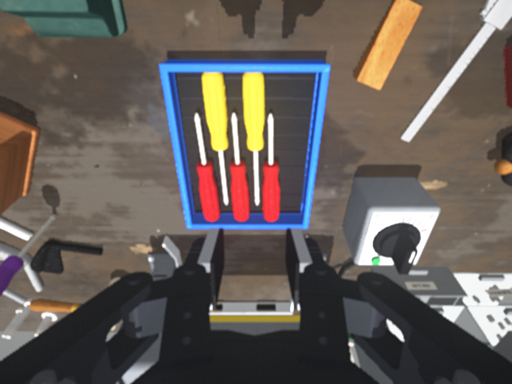

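```bash
python3 - <<'E'
from h import *
cycle('y3',.182,-.084,.0580,180,'y3')
snap('side','y3s')
E
```

```text
at y3 t 77.02 p [ 0.5038 -0.4109  0.1848] F [-0.8 -0.9 -0.6] w 0.0459
closed t 77.33 p [ 0.5039 -0.411   0.1846] F [-0.7  0.9  0.6] w 0.0245
lifted t 78.27 p [ 0.5031 -0.4111  0.3011] F [-0.2  0.3 -2. ] w 0.0247
back t 78.91 p [ 0.504  -0.2913  0.3016] F [-0.   0.2 -0.7] w 0.0243
y3h0 held n 5801 u 254.9 v 263.8 rows 195 334 ang 179.0
y3h1 held n 6216 u 254.7 v 262.8 rows 196 335 ang 178.9
y3m tray [528.7  49.3 243.3 190.1   0.6] 3982
above t 81.78 p [0.4445 0.1059 0.0882] F [-0.1 -0.3  0.1] w 0.0241
down t 82.68 p [0.4438 0.106  0.0277] F [-0.1  0.1 -1.4] w 0.0243
open t 82.93 p [0.4437 0.1059 0.0277] F [ 0.2 -0.7 -0.3] w 0.0323
up t 84.56 p [0.4421 0.1058 0.2851] F [-0.6 -0.1 -0.8] w 0.0325
```

View pics/y3d.png

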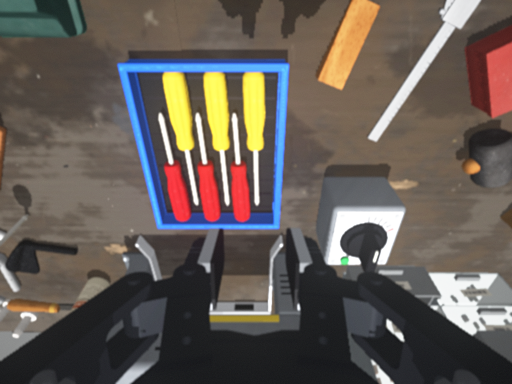

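View pics/y3s.png

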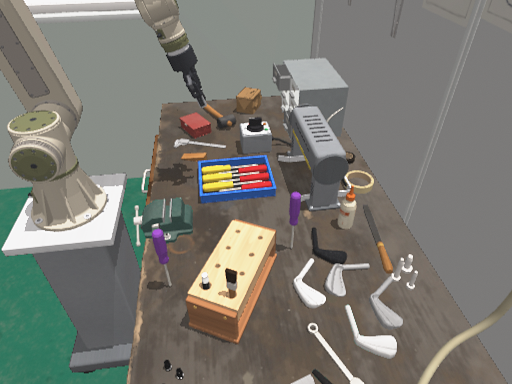

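All six drivers lie flat in the tray; only the marker and brush remain in the stand. Next I'll nudge the tray sideways into line with the rails, then push it home.

```bash
python3 - <<'E'
from h import *
R=Rplace(-90,0,-1)
r.movep([.522,.164,.2],R); r.move_gripper(0); stat('over')
r.move_straight([.522,.164,.031],max_speed=.15); stat('down')
r.move_straight([.522,.150,.031],max_speed=.05); stat('near')
r.move_straight([.522,.1365,.031],max_speed=.03); stat('pushed')
r.move_straight([.522,.16,.031],max_speed=.1)
r.move_straight([.522,.16,.2],max_speed=.25)
r.movep([.42,.03,.3],Rplace(180,0,-1)); stat('look')
measure('push0')
c,im,d,P=snap('side'); print(trayw(c,im,P))
E
```

```text
over t 86.39 p [0.522  0.164  0.2003] F [-0.1 -0.2  0.7] w 0.0004
down t 87.67 p [0.5228 0.1641 0.0318] F [0.2 0.3 0.5] w 0.0
near t 88.1 p [0.5227 0.1501 0.0318] F [0.8 3.4 2.3] w 0.0
pushed t 88.7 p [0.5227 0.1376 0.0317] F [0.4 7.2 4.2] w 0.0001
look t 91.09 p [0.4198 0.0301 0.2989] F [-0.2  0.4  0. ] w -0.0002
push0 tray [505.   33.4 196.4 189.9   0.9] 1289
(((533.1404418945312, 31.165138244628906), (243.85733032226562, 198.15216064453125), 0.8734133839607239), 618)
```

View pics/push0.png

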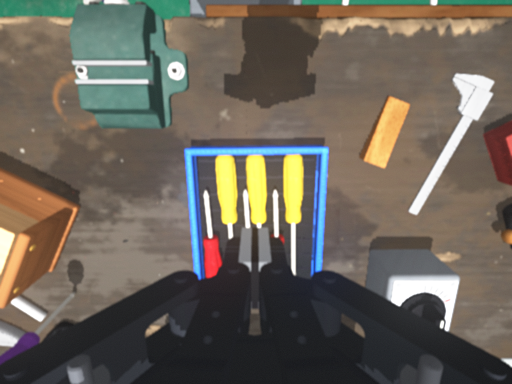

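```bash
python3 - <<'E'
from h import *
R=Rplace(180.7,0,-1); z=.027; y=.0305
r.movep([.378,y,.15],R); r.move_gripper(.085)
r.move_straight([.378,y,z],max_speed=.15); stat('down')
r.move_straight([.395,y,z],max_speed=.08); stat('near')
for x in (.46,.52,.56,.58,.60,.61):
    r.move_straight([x,y+(x-.4)*.01,z],max_speed=.06); stat('x')
    F=r.read_contact_force()
    if np.hypot(F[0],F[1])>15: print('high'); break
c,im,d,P=snap('side','pu1'); print(trayw(c,im,P))
E
```

```text
down t 93.61 p [0.3785 0.0304 0.0275] F [-0.1  0.6  0.2] w 0.085
near t 93.97 p [0.3958 0.0304 0.0275] F [-0.7  0.5 -0.2] w 0.0853
x t 95.21 p [0.4597 0.0311 0.027 ] F [-2.6 -0.9 -2.7] w 0.0851
x t 96.36 p [0.5201 0.0316 0.027 ] F [-2.7  0.3 -2.4] w 0.085
x t 97.17 p [0.5609 0.0321 0.0274] F [-0.6  0.5 -0.7] w 0.0846
x t 97.66 p [0.5803 0.0323 0.0271] F [-1.6 -0.1 -0.5] w 0.0851
x t 98.14 p [0.6003 0.0325 0.027 ] F [-1.4  0.6 -1.1] w 0.0855
x t 98.46 p [0.6094 0.0326 0.027 ] F [-3.9 -0.2  1.7] w 0.0853
(((739.911376953125, 38.33466339111328), (245.9134979248047, 206.08470153808594), 2.23030161857605), 289)
```

View pics/pu1.png

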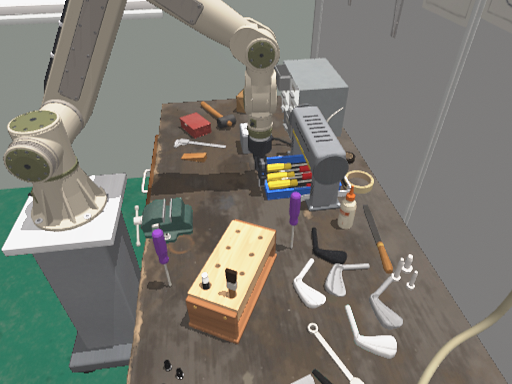

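The tray is going in straight. Continuing in small steps until the end-stop reaction shows.

```bash
python3 - <<'E'
from h import *
R=Rplace(180.7,0,-1); z=.027; y=.0325; x=.61
while x<.648:
    x+=.0025; r.move_straight([x,y,z],max_speed=.025)
    F=r.read_contact_force(); print(round(x,4),np.round(r.read_tool_pos(),4),np.round(F,1))
    if -F[0]>14: print('stop'); break
stat('end')
E
```

```text
0.6125 [0.6109 0.0326 0.027 ] [-7.7  0.3  3.9]
0.615 [0.6134 0.0326 0.0269] [-7.7 -0.   3.5]
0.6175 [0.6159 0.0326 0.027 ] [-7.4  0.2  3.3]
0.62 [0.6184 0.0326 0.0269] [-7.3  0.3  3.5]
0.6225 [0.6209 0.0326 0.0269] [-6.9  0.6  4.1]
0.625 [0.6235 0.0326 0.027 ] [-7.1 -0.6  3.1]
0.6275 [0.626  0.0326 0.027 ] [-7.1 -0.   2.7]
0.63 [0.6285 0.0326 0.027 ] [-6.7 -0.8  2.9]
0.6325 [0.631  0.0326 0.0269] [-7.8  0.7  2.6]
0.635 [0.6322 0.0326 0.0269] [-10.5  -0.5   5.9]
0.6375 [0.6323 0.0326 0.0269] [-17.7  -0.   12.5]
stop
end t 101.26 p [0.6323 0.0326 0.0269] F [-17.7  -0.   12.5] w 0.0851
```

```bash
python3 - <<'E'
from h import *
r.move_straight([.6385,.0325,.027],max_speed=.02); stat('press')
r.move_straight([.60,.0325,.027],max_speed=.08)
r.move_straight([.58,.0325,.2],max_speed=.3)
r.movep([.53,.06,.30],Rplace(180,0,-1)); stat('look')
c,im,d,P=snap('wrist','home','home.npz'); np.savez('c3.npz',**c[0]); snap('scene','homes')
H_,S,V=cv2.split(cv2.cvtColor(im,cv2.COLOR_RGB2HSV)); Z=P[...,2]
bl=(H_>100)&(H_<125)&(S>110)&(V>60)&(Z>.026)&(Z<.042)&(P[...,0]>.5)
p=P[bl]; n=p[p[:,0]<np.percentile(p[:,0],2)+.01]
for y0 in (-.04,-.02,0,.02,.06,.08,.1): 
    q=p[abs(p[:,1]-y0)<.01]; print(y0,np.round(q[:,0].min(),4) if len(q) else None)
print('y',np.round([p[:,1].min(),p[:,1].max()],4))
m=(d>0)&(Z>.12)&(Z<.2)&(P[...,0]>.7)&(P[...,0]<.76)
for y0 in (-.05,0,.05,.1): q=P[m&(abs(P[...,1]-y0)<.01)]; print('house',y0,np.round(np.percentile(q[:,0],1),4) if len(q) else None)
X,Y=P[...,0],P[...,1]
for lo,hi in ((.116,.13),(.088,.13)):
    k=big((Z>lo)&(Z<hi)&(d>0)&(X>.5)&(X<.7)&(Y>.2)&(Y<.32)&(V<110)); print('knob',cv2.minAreaRect(P[k][:,:2].astype(np.float32)*1000),k.sum(),Z[k].max())
E
```

```text
press t 101.51 p [0.6323 0.0327 0.0269] F [-19.9  -0.3  13.2] w 0.0852
look t 103.41 p [0.5298 0.0602 0.299 ] F [-0.5 -0.1 -0.6] w 0.0854
-0.04 0.6408
-0.02 0.6407
0 0.6404
0.02 0.6405
0.06 0.6395
0.08 0.6388
0.1 0.6391
y [-0.0604  0.1311]
house -0.05 0.7412
house 0 None
house 0.05 None
house 0.1 None
knob ((623.8148803710938, 256.0449523925781), (13.196137428283691, 44.12571716308594), 88.00212097167969) 409 0.12554633491671743
knob ((622.6281127929688, 251.90589904785156), (35.48595428466797, 47.25685501098633), 65.35655975341797) 1319 0.12554633491671743
```

View pics/home.png

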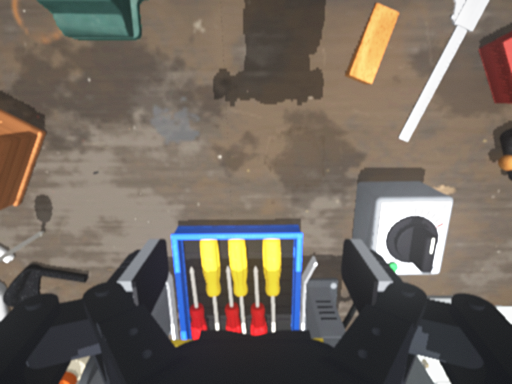

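Tray is home: its near wall is 100.7 mm ahead of the housing, within the stated 100 mm. Next, the knob. First I'll check clearance around it, then lower loosely and centre by force.

```bash
python3 - <<'E'
from h import *
P=np.load('side0.npz')['P'];d=np.load('side0.npz')['d']; X,Y,Z=P[...,0],P[...,1],P[...,2]
m=(d>0)&(X>.5)&(X<.75)&(Y>.18)&(Y<.42)&(Z>.13); print('obst',m.sum(), P[m][:5])
K=np.array([.6255,.2545])
R=Rplace(180,0,-1)
for hd in (180,150,120,100): q=r.ik([*K,.116],Rplace(hd,0,-1)); print(hd,None if q is None else np.round(q))
r.movep([*K,.19],R); r.move_gripper(.032); stat('over'); c,im,d,P=snap('wrist','kn'); snap('side','kns')
E
```

```text
obst 25 [[0.74995496 0.18998844 0.17891627]
 [0.74578806 0.18567776 0.17382198]
 [0.74342783 0.18957571 0.16812263]
 [0.74497309 0.18150949 0.17223386]
 [0.74197978 0.18281105 0.1679433 ]]
180 [15. 32.  6. 64.  0. 15.]
150 [15. 32.  6. 64.  0. 45.]
120 [15. 32.  6. 64.  0. 75.]
100 [15. 32.  6. 64.  0. 95.]
over t 105.03 p [0.6255 0.2543 0.1902] F [-0.  -0.3  0.3] w 0.0316
```

View pics/kn.png

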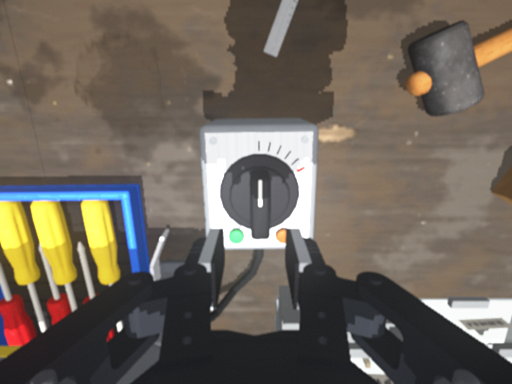

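View pics/kns.png

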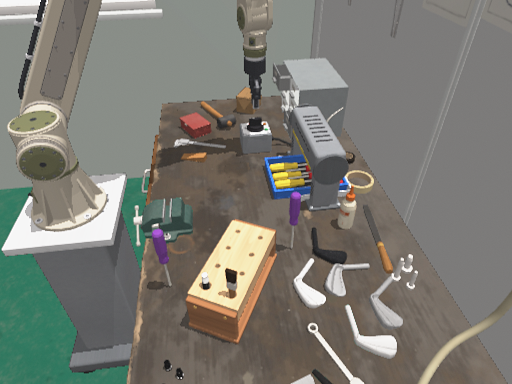

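kn shows the knob bar at column ~261, against a jaw centre at ~255, pointing along x with the white line at (261,193). That puts the bar slightly to +y; measuring it at this range.

```bash
python3 - <<'E'
from h import *
c,im,d,P=snap('wrist'); H_,S,V=cv2.split(cv2.cvtColor(im,cv2.COLOR_RGB2HSV)); X,Y,Z=P[...,0],P[...,1],P[...,2]
for lo,hi in ((.118,.13),(.086,.1)):
    k=big((Z>lo)&(Z<hi)&(d>0)&(X>.57)&(X<.69)&(Y>.2)&(Y<.32)); q=cv2.minAreaRect(P[k][:,:2].astype(np.float32)*1000); print(q,k.sum(),Z[k].mean())
k=big((abs(Z-.08)<.005)&(d>0)&(X>.5)&(Y>.18)&(V>100)); print('box',cv2.minAreaRect(P[k][:,:2].astype(np.float32)*1000))
E
```

```text
((625.3845825195312, 257.623779296875), (45.614261627197266, 13.553678512573242), 0.6507301926612854) 1243 0.12340216899607166
((624.3982543945312, 258.35589599609375), (62.365379333496094, 59.82921600341797), 86.17957305908203) 2269 0.09187490355339677
box ((625.1361083984375, 257.82086181640625), (108.69071960449219, 95.30879974365234), 0.9582189917564392)
```

```bash
python3 - <<'E'
from h import *
K=np.array([.6254,.257]); R=Rplace(180.6,0,-1)
r.movep([*K,.17],R)
r.move_straight([*K,.116],max_speed=.06); stat('down'); print(r.read_wrist_torque())
for w in (.024,.020,.018,.0165):
    r.move_gripper(w); stat(w); print(np.round(r.read_wrist_torque(),2))
    if np.linalg.norm(r.read_contact_force()[:2])>6: break
E
```

```text
down t 106.47 p [0.6257 0.2571 0.1165] F [ 0.5  0.7 -0.9] w 0.0325
[-0.01688366  0.00028763 -0.02416194]
0.024 t 106.72 p [0.6256 0.2571 0.1164] F [0.3 0.3 0. ] w 0.0238
[-0.02 -0.03  0.03]
0.02 t 106.94 p [0.6254 0.257  0.1161] F [ 0.6 -0.8  0.1] w 0.02
[ 0.04 -0.02  0.05]
0.018 t 107.16 p [0.6254 0.257  0.116 ] F [ 0.1 -0.4  0.3] w 0.0181
[-0.04 -0.   -0.05]
0.0165 t 107.38 p [0.6254 0.257  0.116 ] F [-0.6 -0.3 -0.1] w 0.0164
[ 0.    0.03 -0.02]
```

```bash
python3 - <<'E'
from h import *
K=[.6254,.257,.116]
for a in (15,30,45,54,58,61,63,65,67,69,71,73,75,77):
    r.movep(K,Rplace(180.6-a,0,-1)); T=[r.read_wrist_torque()[2] for _ in range(3)]
    print(a,np.round(np.mean(T),3),np.round(r.read_contact_force(),1),round(r.read_gripper_width(),4))
    if abs(np.mean(T))>.7: break
print(np.round(r.read_joints(),1),np.round(r.read_tcp_rot(),3)); snap('wrist','kt'); stat('')
E
```

```text
15 0.032 [-1.5  4.5  0.2] 0.0165
30 0.091 [-1.8  5.9  0.6] 0.0166
45 0.076 [-1.9  5.8 -1.6] 0.0167
54 0.074 [-0.2  6.4  0.1] 0.0166
58 0.127 [-0.   9.  -0.9] 0.0162
61 0.114 [-1.4  7.  -0.9] 0.0163
63 0.105 [-0.8  7.9 -1.1] 0.0168
65 0.149 [-1.2  7.8 -0.7] 0.0167
67 0.151 [-0.2  7.9 -0.3] 0.0164
69 0.361 [ 0.2  6.9 -1.5] 0.0165
71 0.925 [ 0.2  7.  -1.4] 0.0162
[15.6 32.6  6.5 63.8  0.1 85.7] [[-0.342  0.94   0.001]
 [ 0.94   0.341  0.003]
 [ 0.002  0.002 -1.   ]]
 t 110.53 p [0.6256 0.2588 0.1161] F [-0.1  6.6 -0.6] w 0.0168
```

View pics/kt.png

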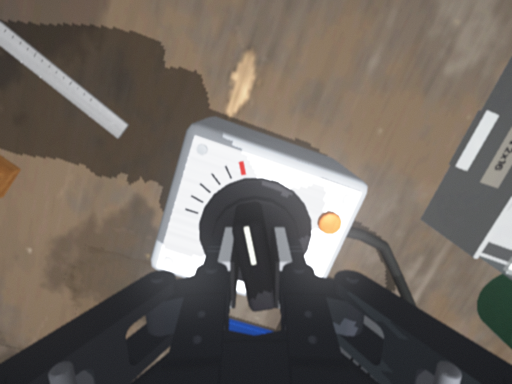

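The line points at the red mark and torque jumped to 0.9 N m, so the knob is at its stop. Releasing, then checking everything.

```bash
python3 - <<'E'
from h import *
r.pause(.3); r.move_gripper(.075); stat('rel'); r.pause(.3)
p=r.read_tool_pos(); r.move_straight([p[0],p[1],.2],max_speed=.15)
r.movep([.53,.06,.30],Rplace(180,0,-1)); stat('look')
c,im,d,P=snap('wrist','fin'); snap('side','fins'); 
H_,S,V=cv2.split(cv2.cvtColor(im,cv2.COLOR_RGB2HSV)); X,Y,Z=P[...,0],P[...,1],P[...,2]
bl=(H_>100)&(H_<125)&(S>110)&(V>60)&(Z>.026)&(Z<.042)&(X>.5); p=P[bl]
for y0 in (-.04,0,.06,.1): 
    q=p[abs(p[:,1]-y0)<.01]; print(y0,np.round(q[:,0].min(),4))
k=big((Z>.116)&(Z<.13)&(d>0)&(X>.5)&(X<.7)&(Y>.2)&(Y<.32)&(V<110)); print('knob',cv2.minAreaRect(P[k][:,:2].astype(np.float32)*1000))
E
```

```text
rel t 111.42 p [0.6255 0.2565 0.116 ] F [-0.5 -0.1 -0. ] w 0.075
look t 113.8 p [0.5299 0.0602 0.2993] F [ 0.4 -0.4  0.5] w 0.075
-0.04 0.6408
0 0.6404
0.06 0.6395
0.1 0.6391
knob ((623.65185546875, 256.2713623046875), (44.01520538330078, 13.078404426574707), 0.2480417937040329)
```

View pics/fin.png

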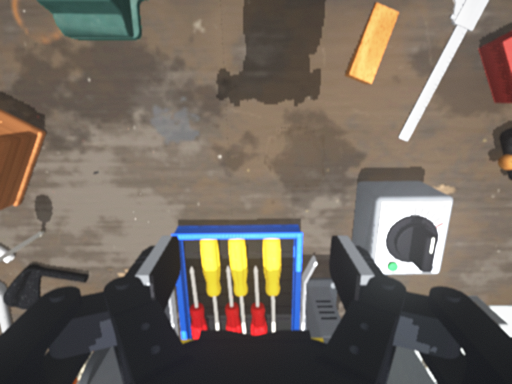

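View pics/fins.png

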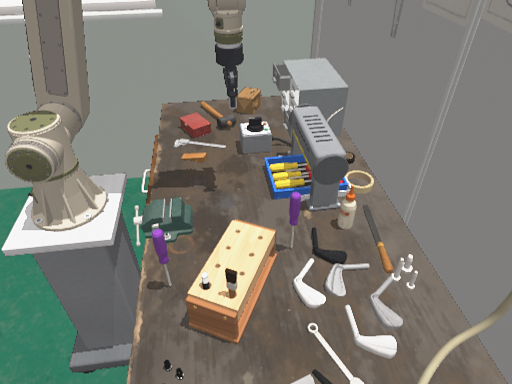

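The tray is unmoved at home, the knob is back at rest, all six drivers are in the tray, and the marker, brush and purple decoys are untouched. Handing in.

```bash
python3 -c "
from cell import r
r.hand_in(); print(r.read_t())"
```

```text
the job is handed in; nothing more can be done
the job is handed in; nothing more can be done
```

I moved all six screwdrivers (three red, three yellow) from the stand into the blue tray. I then pushed the tray home, turned the knob to its stop and released it, and handed the job in after about 114 s of the 210 s allowed.

What the last checks showed:
- **Drivers:** all six lay flat in the tray once the last was placed. The final pictures show the same layout, with the far part of the tray hidden by the gripper or the bridge. The marker and brush are still in the stand and the purple look-alikes are untouched.
- **Tray:** the end stop pushed back at about 20 N. The near wall measured 100.7 mm in front of the coil housing, against the 100 mm given, and was unchanged after the pulse.
- **Knob:** at the stop the white line pointed at the red mark and the torque rose to 0.9 N m. After release it sprang back to rest, with the bar within 1° of its starting direction.

- **Camera disagreement:** the wrist and side cameras differed by about 3–5 mm. I averaged them or measured again close up, and it caused no trouble.
- **Disturbances:** I saw no grip slip and no knock to the tray.

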